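# Open the exposure unit

## Robot

A 7-joint arm with a two-finger parallel gripper is mounted at the origin on the work surface. World frame = base frame: x ahead of the robot, y to its left, z up, the work surface at z = 0. Lengths are in m, angles in degrees, forces in N, time in s.
With the tool pointing down it reaches from about 0.425 to 0.875 m from the base axis. Payload 4.7 kg.
Tool frame: the origin (TCP) lies between the finger pads; the fingertips stand 8 mm ahead of it and the grasp point (between the pads) lies 11 mm behind it; x points along the fingers, z is the direction in which the jaws open and shut, and the axes are right-handed (so a half turn about x gives the same grasp; the last joint's range is limited). The gripper opens to 87 mm and grips with 3 to 60 N. Pads are 19 mm wide; open, the fingers measure 117 mm over their backs; the gripper's body (75 mm by 190 mm) begins 51 mm behind the grasp point.
Start: joints at [68.646, 18.392, -4.016, 83.108, 1.295, 78.541, -3.26], TCP at [0.245, -0.602, 0.231] pointing down, gripper open.
Joint ranges: [-163.93, 163.93], [-17.29, 119.83], [-79.2, 71.16], [3.27, 140.29], [-89.18, 269.18], [5.43, 117.66], [-154.24, 154.24]. Speed limits (degrees/s): [147.25, 147.25, 180, 180, 180, 180, 180].

## Interface

Orientations are given as [roll, pitch, yaw] about the fixed x, y, z axes, in that order (R = Rz(yaw) Ry(pitch) Rx(roll)).
In Python, from cell import telemetry, vision, sign_off gives the robot as it stands. The module is installed in compiled form; this text tells all that it offers.
- The arm moves only by the tool drive_tool, never from a script. Its arguments are lists of equal length, an entry for each row: "offset": the shift along the tool's x, y, z in m, a list of three; "angular": the turn, a rotation vector about the tool's x, y, z in rad, a list of three. A call has 1 to 10 rows; each row is the pose to reach, as a shift and turn from the pose measured when the call began, along the tool's axes at that moment; what a row does not reach only later rows make up. A row lasts 1/8 s, in which the tool goes at most 62.5 mm and 10.7 degrees, less where a joint would pass 70% of its speed; a pose out of reach is approached as far as the arm can. A call with a gripper value outside its range is refused whole. "fingers" is the closure, from -1 (fully open) to 1 (shut), set as the call begins (left out, the last holds). The fingers move at their own pace and stop on an object; "squeeze" is the grip in N (left out, the last holds). Time passes only in rows, so rows that repeat a pose let the fingers close. It gives the time, the measured TCP pose, the force and the opening at its end, in the units of the state.
- telemetry.get_obs(): the state, without advancing time (a new reading comes with each control period).
- vision.read_camera(name): name is "scene" or "top" or "wrist"; returns a dict with "pixels" (400x640x3 uint8, red, green, blue), "intrinsics" (3x3 intrinsics, pixels), "distortion" ([k1, k2, p1, p2, k3] as OpenCV has them; the pictures are not rectified), "world_from_camera" (4x4, takes a point from camera to world coordinates); the wrist camera has in their place "T_tool_cam" (4x4, takes a point from camera to tool coordinates, whose origin is the TCP and whose axes are the tool frame's). Camera axes: x right, y up, looking along -z (the intrinsics and any distortion apply to the point x, -y, -z); pixel columns grow to the right and rows downward; lengths in m; the calibration is good to about 2 mm. A picture is of the moment at which its call begins: read the wrist's pose just before it. There is no depth.
- sign_off(): hands the job in, once; it reports no verdict.
The state is a dict: "time_s": time; "qpos": joint angles; "joint_velocities": joint speeds; "effort": joint torques, N m; "tool_pos": TCP position; "tool_rot": TCP orientation; "force": force on the tool from outside, world axes, zero at the start; "wrist_torque": the same for the moment, N m; "grip_width": finger opening in m.
Only numpy, scipy, OpenCV 4.12 (cv2) and the standard library are available. Lean on these libraries where they do the work, as an engineer would, in place of code of your own. Each camera call takes 0.05 s, during which the arm holds its last target.

## Task

The screen in the small UV exposure unit has had its exposure: press the orange release tab so that the lid springs ajar, then push the lid up and ease it back, without slamming it, until it rests fully open on its stop. Fingertips only: do not touch the glass, do not turn the timer dial, and leave the screen and the ink and tools around the unit where they are.

Things in the scene. Friction and masses are not known exactly. Their poses are not given: they have to be found in the camera images.
- unit: grey exposure unit, a casing 285 deep x 300 wide x 75 mm high, fixed to the table. Origin on the table surface below its middle, x to its back (the hinge side), y to its left, z up; the casing reaches from x = -150 to +135 mm. The front 93 mm of its top is a control deck at z = 75 mm, with the orange tab in the middle; behind it the lid, 165 x 300 mm and 28 mm thick, covers the glass
- tab_press (a point): middle of the top face of the orange thumb pad of the release tab (pad 34 mm in unit x, 40 mm in unit y; its top is 16 mm above the deck when not pressed). It lies 65 mm in front of the lid's front face. Smooth plastic. Pressed straight down; it rocks, so that the pad goes about 10 mm down, to its stop, and meanwhile some 7 mm towards the front; this takes 3 to 9 N; the spring brings it back
- tab (a joint): angle of the release tab, rad: 0 at rest, 0.17 pressed down against its stop; its hook lets go of the lid at about 0.1 (pad about 6 mm down, 4 N or so)
- lid (a joint): opening angle of the lid, rad: 0 shut, 1.83 fully open against the stop (leaning back 15 degrees past upright). Once the tab is pressed, two spring plungers lift it to about 0.75 within a second, and there it rests on them. From there it must be pushed: lid 0.45 kg, smooth, damped hinge, 1 to 8 N at the front edge; while the lid is low, push the lip more up than back. Past about 1.45 it falls slowly back to the stop by itself; let go before that, it sinks to 0.75
- lid_hinge (a point): middle of the lid's hinge line, which runs along unit y, 110 mm behind the unit's origin and 75 mm above the table
- lid_edge (a point): middle of the lid's front lower edge, the underside of the tip of a steel lip 60 mm wide and 6 mm thick that stands 11 mm out from the lid's front; 176 mm from the hinge line. Moves with the lid: 79 mm above the table when shut, about 195 mm when ajar, about 250 mm when upright. When ajar there is free space below it and in front of it for fingertips to push the lip up and back
- glass: the clear exposure glass under the lid, 162 x 244 mm, its top at the height of the deck, 75 mm above the table; origin 5 mm below the middle of its top
- screen: small silk screen lying loose on the glass under the lid: dark wooden frame 125 x 170 x 14 mm with blue mesh; origin under its middle
- timer_mark (a point): white pointer mark on the rim of the black timer dial, which turns freely; the dial is 28 mm across, 15 mm high, on the deck 95 mm to the unit's right (-y) of the tab
- ink_tub: white tub of blue ink, 104 mm across, 140 mm high, loose; origin under its middle
- ink_jar: ink jar with red cap, 72 mm across, 85 mm high, loose; origin under its middle
- squeegee: grey squeegee lying flat, 60 x 150 x 26 mm, loose; origin under its middle
- spatula: ink spatula with wooden handle lying flat, 240 mm long, loose; origin under its middle

How it is judged:
By the outcome, as a careful person would: the job done as asked, in the order asked, and still so for the second after the job is handed in, with the robot touching nothing.
It also fails if it takes over 38 s, if anything falls off the work surface, if the arm or the gripper's body presses on something with over 40 N, if the wrist force passes 120 N, or if a joint passes its speed limit or range.

## Working session

There is one attempt and no reset: what is moved stays moved. The work goes in short steps, Python scripts to look and compute and a tool call to move; the robot and the scene stay as the last step left them, time stands still between calls to the robot, and variables do not carry over. Pictures are saved under pics/ and viewed, and the job is handed in when it is done.

Besides the shell and the picture viewer there is one more tool, called after "Call:" by a JSON object that holds its "name" and its "arguments", one argument or row to a line. drive_tool: Moves the arm, as the interface text tells. Its arguments: {"type":"object","properties":{"offset":{"type":"array"},"angular":{"type":"array"},"fingers":{"type":"number"},"squeeze":{"type":"number"}},"required":["offset","angular"]}

```bash
mkdir -p pics; cat > h.py <<'E'
import numpy as np, cv2
from cell import telemetry, vision, sign_off
def shot(name,fn):
    r=vision.read_camera(name); cv2.imwrite('pics/'+fn,r['pixels'][:,:,::-1]); return r
E
python3 - <<'E'
from h import *
import pickle
o=telemetry.get_obs(); print(o)
d={}
for n in ['scene','top','wrist']:
    d[n]=shot(n,n+'0.png'); print(n,{k:np.round(v,4).tolist() for k,v in d[n].items() if k!='pixels'})
pickle.dump((o,d),open('s0.pkl','wb'))
E
```

```text
{'time_s': 0.0, 'qpos': array([68.64686392, 18.43859776, -4.01614884, 83.17546612,  1.29498667,
       78.53981938, -3.26011207]), 'joint_velocities': array([-0.04773144,  0.02080994,  0.00743009,  0.06089951, -0.02490033,
       -0.00621055,  0.0010573 ]), 'effort': array([-1.12344583e-04, -4.91288495e+01, -4.04223762e-01, -3.12527919e+01,
       -6.41131564e-02,  4.37730260e-02,  1.89323346e-04]), 'tool_pos': array([ 0.24494388, -0.60150117,  0.22946187]), 'tool_rot': array([-177.08271721,   89.89122066,  115.08065209]), 'force': array([0.70425406, 0.37252612, 0.57747435]), 'wrist_torque': array([-0.02531726,  0.01601476, -0.01816213]), 'grip_width': 0.08679975186518425}
scene {'intrinsics': [[376.3922, 0.0, 317.7395], [0.0, 376.3922, 196.7583], [0.0, 0.0, 1.0]], 'distortion': [-0.0518, 0.0, 0.0, 0.0, 0.0], 'world_from_camera': [[0.2052, -0.5223, 0.8277, 1.3883], [0.9786, 0.1208, -0.1664, -0.1117], [-0.0131, 0.8442, 0.5359, 0.6209], [0.0, 0.0, 0.0, 1.0]]}
top {'intrinsics': [[494.4686, 0.0, 318.4028], [0.0, 494.4686, 186.9229], [0.0, 0.0, 1.0]], 'distortion': [-0.1217, 0.0, 0.0, 0.0, 0.0], 'world_from_camera': [[0.0087, 0.9907, -0.1355, 0.4399], [-0.9999, 0.0067, -0.0154, 0.0322], [-0.0144, 0.1356, 0.9907, 1.1428], [0.0, 0.0, 0.0, 1.0]]}
wrist {'intrinsics': [[327.5808, 0.0, 317.0474], [0.0, 327.5808, 203.7704], [0.0, 0.0, 1.0]], 'distortion': [0.0008, 0.0, 0.0, 0.0, 0.0], 'T_tool_cam': [[-0.0003, 0.2782, -0.9605, -0.1558], [-0.0011, 0.9605, 0.2782, 0.0769], [1.0, 0.0011, 0.0, -0.0004], [0.0, 0.0, 0.0, 1.0]]}
```

View pics/scene0.png

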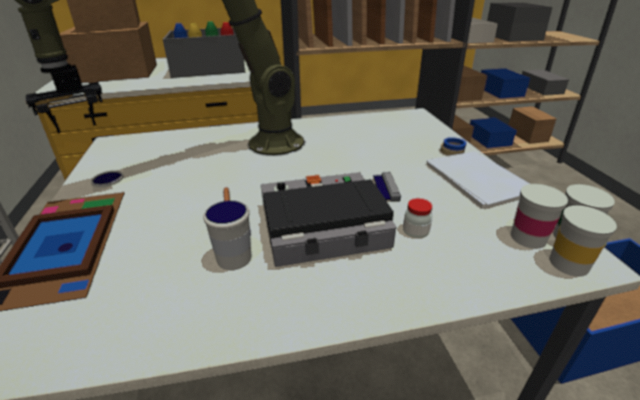

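View pics/top0.png

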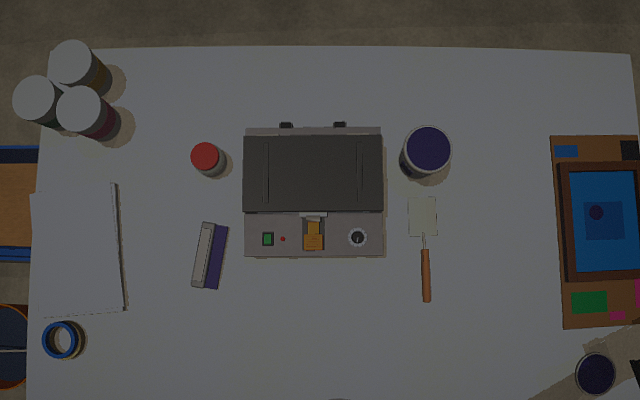

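View pics/wrist0.png

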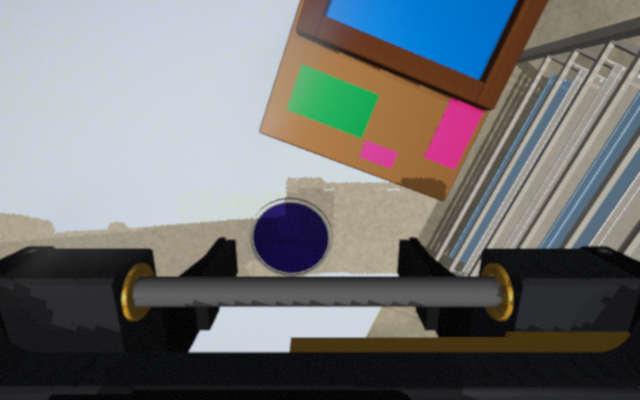

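```bash
python3 - <<'E'
import cv2
im=cv2.imread('pics/top0.png')
c=im[115:270,230:400]; c=cv2.resize(c,None,fx=4.6,fy=3.8,interpolation=cv2.INTER_CUBIC)
c=cv2.resize(im[120:265,235:395],(800,725),interpolation=cv2.INTER_CUBIC)[:, :]
c=cv2.convertScaleAbs(cv2.resize(im[120:265,235:395],(640,580),interpolation=cv2.INTER_CUBIC),alpha=1.8)
cv2.imwrite('pics/topz.png',c)
E
```

```text
(no output)
```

View pics/topz.png

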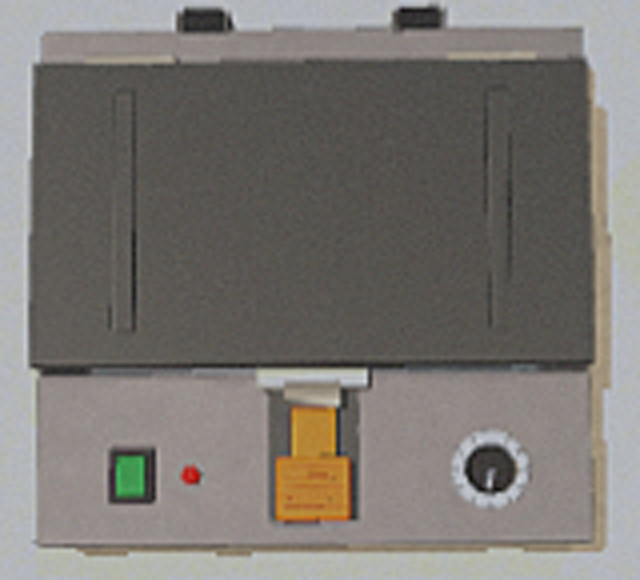

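```bash
cat >> h.py <<'E'
def proj(r,P,wfc=None):
    W=r['world_from_camera'] if wfc is None else wfc
    C=np.linalg.inv(W); p=np.atleast_2d(P)@C[:3,:3].T+C[:3,3]
    p=p*[1,-1,-1]
    return cv2.projectPoints(p,np.zeros(3),np.zeros(3),r['intrinsics'],np.array(r['distortion'],float))[0][:,0]
def U(u):  # unit coords -> world
    x,y,a=POSE; u=np.atleast_2d(u); c,s=np.cos(a),np.sin(a)
    return np.c_[x+c*u[:,0]-s*u[:,1], y+s*u[:,0]+c*u[:,1], u[:,2]]
E
python3 - <<'E'
import h; from h import *
import pickle
from scipy.optimize import least_squares
o,d=pickle.load(open('s0.pkl','rb')); r=d['top']
un=np.array([[-150,150,75],[-150,-150,75],[-57,150,103],[-57,-150,103],[135,150,75],[135,-150,75],[-122,0,91],[-122,-95,90]])/1000.
z=np.array([[37,545],[591,543],[32,367],[592,363],[42,33],[583,28],[313,489],[491,470]])/4+[235,120]
def f(p): h.POSE=p; return (proj(r,U(un))-z).ravel()
s=least_squares(f,[.5,0,0]); print(s.x,np.degrees(s.x[2])); print(f(s.x).reshape(-1,2).round(2))
h.POSE=s.x
for n,u in dict(tab=[-.122,0,.091],hinge=[.11,0,.075],edge=[-.066,0,.079]).items(): print(n,U(u).round(4))
print('scene check',proj(d['scene'],U([[-.15,.15,.075],[.135,.15,.075],[.135,-.15,.075],[-.15,-.15,.075],[-.122,0,.091]])).round(1))
E
```

```text
[0.58746272 0.06061904 0.01739625] 0.9967315067018787
[[-0.32 -0.33]
 [ 0.69 -1.01]
 [-0.87  0.04]
 [ 0.94 -0.35]
 [-0.11 -1.24]
 [-0.69 -1.67]
 [-0.02 -0.02]
 [ 0.31  4.29]]
tab [[0.4655 0.0585 0.091 ]]
hinge [[0.6974 0.0625 0.075 ]]
edge [[0.5215 0.0595 0.079 ]]
scene check [[358.9 171.7]
 [396.  227. ]
 [271.2 246.3]
 [259.2 184. ]
 [312.2 177.5]]
```

```bash
sed -i 's/^POSE.*//' h.py; cat >> h.py <<'E'
from scipy.spatial.transform import Rotation as Ro
def plan(pos,R,o=None):
    o=o or telemetry.get_obs(); Rc=Ro.from_euler('xyz',o['tool_rot'],degrees=True)
    off=Rc.inv().apply(np.array(pos)-o['tool_pos']); rv=(Rc.inv()*R).as_rotvec()
    return off.round(4),rv.round(3)
def tool(tilt,yaw,flip=1):
    # x axis: down tilted forward by tilt deg about unit y; z axis along flip*unit y
    t,a=np.radians(tilt),np.radians(yaw)
    f=np.array([np.cos(a),np.sin(a),0]); l=np.array([-np.sin(a),np.cos(a),0])
    x=np.sin(t)*f+np.cos(t)*np.array([0,0,-1]); z=flip*l; y=np.cross(z,x)
    return Ro.from_matrix(np.c_[x,y,z])
E
python3 - <<'E'
import h; from h import *
import pickle
from scipy.optimize import least_squares
o,d=pickle.load(open('s0.pkl','rb')); r=d['top']
un=np.array([[-150,150,75],[-150,-150,75],[-57,150,103],[-57,-150,103],[135,150,75],[135,-150,75],[-122,0,91]])/1000.
z=np.array([[37,545],[591,543],[32,367],[592,363],[42,33],[583,28],[313,489]])/4+[235,120]
def f(p): h.POSE=p; return (proj(r,U(un))-z).ravel()
s=least_squares(f,[.5,0,0]); print(s.x,np.degrees(s.x[2])); print(f(s.x).reshape(-1,2).round(2))
h.POSE=s.x; open('h.py','a').write(f'\nPOSE={s.x.tolist()}\n')
for n,u in dict(tab=[-.122,0,.091],hinge=[.11,0,.075],edge=[-.066,0,.079]).items(): print(n,U(u).round(4))
print('scene',proj(d['scene'],U([[-.15,.15,.075],[.135,.15,.075],[.135,-.15,.075],[-.15,-.15,.075],[-.122,0,.091]])).round(1))
print(Ro.from_euler('xyz',o['tool_rot'],degrees=True).as_matrix().round(3))
t=U([-.122,0,.091])[0]
for fl in (1,-1): print(plan([t[0],t[1],.16],tool(0,np.degrees(s.x[2]),fl)))
E
python3 - <<'E'
import cv2
im=cv2.imread('pics/scene0.png')
cv2.imwrite('pics/scz.png',cv2.resize(im[160:270,240:420],(720,440),interpolation=cv2.INTER_CUBIC))
E
```

```text
[0.58610029 0.06035641 0.01356126] 0.7770030736854573
[[-0.47  0.04]
 [ 0.55 -0.09]
 [-0.86  0.42]
 [ 0.97  0.57]
 [ 0.22 -0.9 ]
 [-0.32 -0.82]
 [-0.12  0.63]]
tab [[0.4641 0.0587 0.091 ]]
hinge [[0.6961 0.0618 0.075 ]]
edge [[0.5201 0.0595 0.079 ]]
scene [[359.  171.5]
 [395.6 226.9]
 [270.7 245.8]
 [259.3 183.6]
 [312.2 177.2]]
[[-0.001  0.926  0.377]
 [ 0.002  0.377 -0.926]
 [-1.    -0.    -0.002]]
(array([ 0.0704,  0.452 , -0.5288]), array([-2.768e+00, -1.000e-03, -2.000e-03]))
(array([ 0.0704,  0.452 , -0.5288]), array([ 0.373, -0.001,  0.   ]))
```

View pics/scz.png

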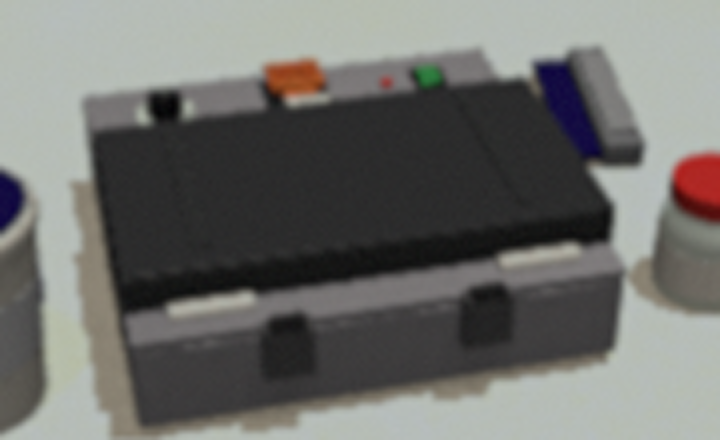

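```bash
python3 - <<'E'
from h import *
y=np.degrees(POSE[2])
print(plan([.50,-.2,.23],tool(0,-23,-1)))
print(plan([.50,-.05,.21],tool(10,y,-1)))
print(plan([.464,.0587,.16],tool(20,y,-1)))
E
```

```text
(array([ 1.000e-04,  3.877e-01, -2.757e-01]), array([ 0.788, -0.001,  0.001]))
(array([ 0.0203,  0.4443, -0.4146]), array([ 0.372, -0.034,  0.173]))
(array([ 0.0704,  0.4519, -0.5288]), array([ 0.369, -0.067,  0.345]))
```

Call:
{"name": "drive_tool", "arguments": {
  "offset": [
    [0, 0.05, -0.036],
    [0, 0.1, -0.071],
    [0, 0.15, -0.107],
    [0, 0.2, -0.142],
    [0, 0.25, -0.178],
    [0, 0.3, -0.213],
    [0, 0.35, -0.249],
    [0, 0.388, -0.276],
    [0.01, 0.415, -0.33],
    [0.02, 0.444, -0.39]
  ],
  "angular": [
    [0.1, 0, 0],
    [0.15, 0, 0],
    [0.2, 0, 0],
    [0.25, 0, 0],
    [0.3, 0, 0],
    [0.35, 0, 0],
    [0.37, 0, 0],
    [0.37, 0, 0],
    [0.37, 0, 0.05],
    [0.37, -0.03, 0.15]
  ],
  "fingers": 1,
  "squeeze": 20
}}

```text
time_s: 1.4
tool_pos: [0.5099, -0.0756, 0.2105]
tool_rot: [90.4, 81.2, 1.3]
force: [0.7, 1.5, 0.4]
grip_width: 0.0015
```

```bash
python3 - <<'E'
from h import *
y=np.degrees(POSE[2])
o=telemetry.get_obs(); print(o)
print(plan([.464,.0587,.14],tool(20,y,-1),o))
E
```

```text
{'time_s': 1.4, 'qpos': array([ 34.81004794,  -3.16241009, -27.33226255, 109.81091315,
        -3.0925483 ,  64.2830135 , -80.54090826]), 'joint_velocities': array([-18.64663214, -47.86988064, -24.05228339,  54.48605205,
       -23.04663324, -61.36514425, -34.26571111]), 'effort': array([  3.7282978 , -19.13629889,   4.0326114 , -32.4705255 ,
         0.63791692,   0.59288163,   0.62390897]), 'tool_pos': array([ 0.50986808, -0.0755879 ,  0.2104692 ]), 'tool_rot': array([90.38399135, 81.15623125,  1.31079037]), 'force': array([0.66448041, 1.534551  , 0.35166574]), 'wrist_torque': array([0.07828586, 0.14186942, 0.02755121]), 'grip_width': 0.0014775085874779732}
(array([ 0.0631, -0.054 , -0.1349]), array([ 0.002, -0.002,  0.195]))
```

Call:
{"name": "drive_tool", "arguments": {
  "offset": [
    [0.01, -0.02, -0.05],
    [0.025, -0.04, -0.1],
    [0.04, -0.05, -0.135],
    [0.04, -0.05, -0.135],
    [0.04, -0.05, -0.135]
  ],
  "angular": [
    [0, 0, 0],
    [0, 0, 0],
    [0, 0, 0],
    [0, 0, 0],
    [0, 0, 0]
  ]
}}

```text
time_s: 2.02
tool_pos: [0.4647, 0.058, 0.1636]
tool_rot: [90.2, 81.1, 1.1]
force: [0.7, -0.9, 0.2]
grip_width: 0.0002
```

```bash
python3 - <<'E'
from h import *
y=np.degrees(POSE[2])
o=telemetry.get_obs(); print({k:np.round(v,3) for k,v in o.items()})
shot('scene','scene1.png'); r=shot('wrist','wrist1.png')
im=cv2.imread('pics/wrist1.png'); 
print(plan([.464,.0587,.11],tool(10,y,-1),o))
T=np.eye(4);T[:3,:3]=Ro.from_euler('xyz',o['tool_rot'],degrees=True).as_matrix();T[:3,3]=o['tool_pos']
print(proj(r,U([[-.122,0,.091],[-.105,.02,.091],[-.105,-.02,.091],[-.15,.15,.075],[-.066,.03,.079],[-.066,-.03,.079]]),T@r['T_tool_cam']).round(1))
E
```

```text
{'time_s': np.float64(2.025), 'qpos': array([ 28.287,  -8.023, -36.611, 118.703,  -4.264,  59.004, -95.604]), 'joint_velocities': array([ 0.707,  0.253,  1.04 , -0.624, -0.128, -0.027, -0.052]), 'effort': array([-6.8700e-01, -1.7989e+01,  1.5310e+00, -2.9911e+01, -4.7000e-02,
       -8.0700e-01, -8.0000e-03]), 'tool_pos': array([0.465, 0.058, 0.164]), 'tool_rot': array([90.233, 81.134,  1.134]), 'force': array([ 0.73 , -0.88 ,  0.234]), 'wrist_torque': array([-0.025,  0.191, -0.038]), 'grip_width': np.float64(0.0)}
(array([ 0.0529, -0.0089, -0.0007]), array([ 0.002, -0.001,  0.02 ]))
[[317.  233.3]
 [289.8 210.6]
 [344.2 210.7]
 [129.7 263.1]
 [277.4 157.3]
 [356.7 157.4]]
```

View pics/wrist1.png

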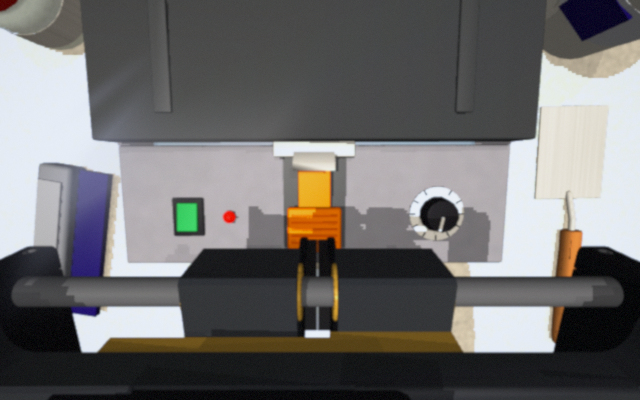

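View pics/scene1.png

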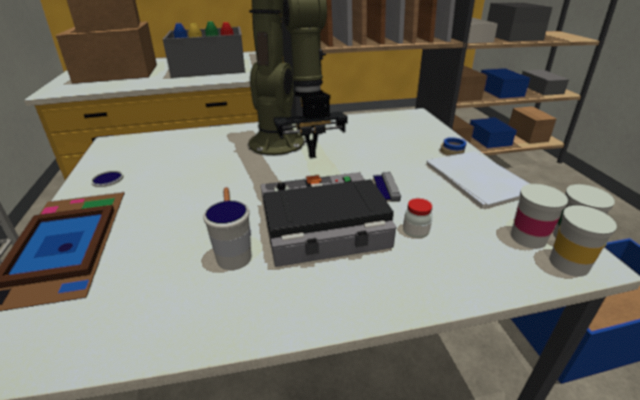

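Call:
{"name": "drive_tool", "arguments": {
  "offset": [
    [0.03, -0.0026, -0.001],
    [0.0546, -0.0065, -0.001],
    [0.0596, -0.0072, -0.001],
    [0.0625, -0.0077, -0.001],
    [0.0655, -0.0082, -0.001],
    [0.0675, -0.0084, -0.001],
    [0.069, -0.0087, -0.001],
    [0.07, -0.0088, -0.001]
  ],
  "angular": [
    [0, 0, 0],
    [0, 0, 0],
    [0, 0, 0],
    [0, 0, 0],
    [0, 0, 0],
    [0, 0, 0],
    [0, 0, 0],
    [0, 0, 0]
  ]
}}

```text
time_s: 3.12
tool_pos: [0.4671, 0.0586, 0.0935]
tool_rot: [90.3, 81.1, 1.2]
force: [-1.6, -0.4, 3.5]
grip_width: 0.0005
```

```bash
python3 - <<'E'
from h import *
o=telemetry.get_obs(); print({k:np.round(v,3) for k,v in o.items()})
shot('wrist','wrist2.png')
E
```

```text
{'time_s': np.float64(3.125), 'qpos': array([ 28.01 ,  -2.057, -38.558, 123.031,   0.228,  49.812, -99.954]), 'joint_velocities': array([-0.043,  0.877, -0.146,  0.43 ,  0.679, -0.983, -0.613]), 'effort': array([ 6.6000e-02, -1.9916e+01,  6.5400e-01, -2.7840e+01,  1.2700e-01,
       -1.5190e+00,  4.0000e-03]), 'tool_pos': array([0.467, 0.059, 0.093]), 'tool_rot': array([90.348, 81.115,  1.155]), 'force': array([-1.641, -0.399,  3.45 ]), 'wrist_torque': array([-0.007,  0.693, -0.005]), 'grip_width': np.float64(0.001)}
```

View pics/wrist2.png

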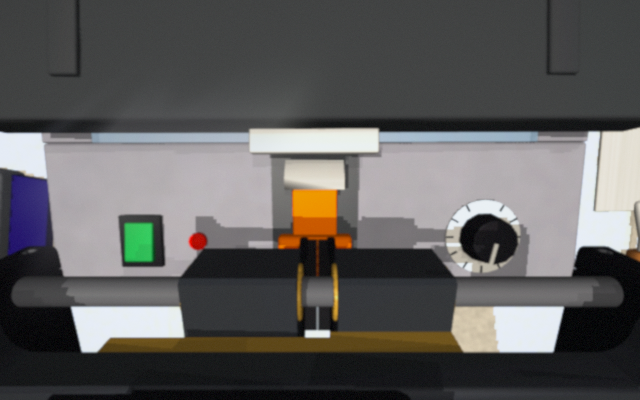

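Call:
{"name": "drive_tool", "arguments": {
  "offset": [
    [0.0015, 0, 0],
    [0.003, -0.0005, 0],
    [0.004, -0.0006, 0],
    [0.004, -0.0006, 0],
    [0.004, -0.0006, 0]
  ],
  "angular": [
    [0, 0, 0],
    [0, 0, 0],
    [0, 0, 0],
    [0, 0, 0],
    [0, 0, 0]
  ]
}}

```text
time_s: 3.8
tool_pos: [0.4666, 0.0586, 0.09]
tool_rot: [90.1, 81.2, 0.9]
force: [-8.8, -0.7, 13.0]
grip_width: 0.0002
```

```bash
python3 - <<'E'
from h import *
o=telemetry.get_obs(); print({k:np.round(v,3) for k,v in o.items()})
shot('wrist','wrist3.png');shot('scene','scene3.png')
E
```

```text
{'time_s': np.float64(3.8), 'qpos': array([  27.958,   -1.718,  -38.645,  123.214,    0.561,   49.46 ,
       -100.276]), 'joint_velocities': array([-0.041,  0.108,  0.042,  0.008,  0.051,  0.071,  0.075]), 'effort': array([ 2.7100e-01, -1.6643e+01,  7.7800e-01, -2.6353e+01,  3.0000e-01,
       -3.1740e+00, -4.0000e-03]), 'tool_pos': array([0.467, 0.059, 0.09 ]), 'tool_rot': array([90.097, 81.201,  0.909]), 'force': array([-8.791, -0.651, 12.965]), 'wrist_torque': array([-0.114,  1.594, -0.052]), 'grip_width': np.float64(0.0)}
```

View pics/wrist3.png

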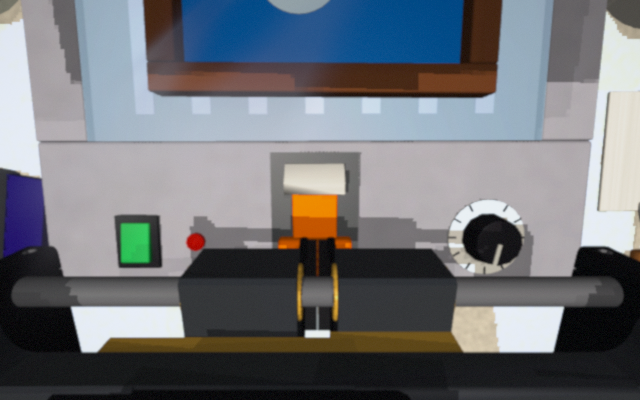

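View pics/scene3.png

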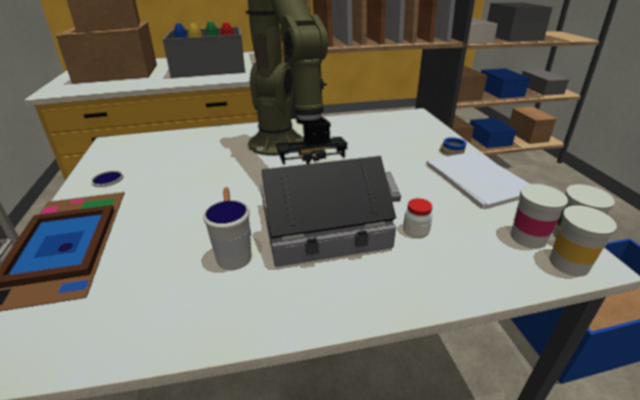

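Call:
{"name": "drive_tool", "arguments": {
  "offset": [
    [-0.015, 0.002, 0],
    [-0.03, 0.004, 0],
    [-0.045, 0.007, 0],
    [-0.059, 0.009, 0],
    [-0.059, 0.009, 0],
    [-0.059, 0.009, 0]
  ],
  "angular": [
    [0, 0, 0],
    [0, 0, 0.14],
    [0, 0, 0.3],
    [0, 0, 0.44],
    [0, 0, 0.54],
    [0, 0, 0.54]
  ]
}}

```text
time_s: 4.65
tool_pos: [0.4949, 0.0702, 0.1266]
tool_rot: [88.7, 55.3, -0.2]
force: [-1.3, 1.7, 0.7]
grip_width: 0.0007
```

```bash
python3 - <<'E'
from h import *
o=telemetry.get_obs(); print({k:np.round(v,3) for k,v in o.items()})
r=shot('wrist','wrist4.png');rs=shot('scene','scene4.png')
T=np.eye(4);T[:3,:3]=Ro.from_euler('xyz',o['tool_rot'],degrees=True).as_matrix();T[:3,3]=o['tool_pos']
for th in (.7,.75,.8):
    a=th+.0227; P=U([[.11-.176*np.cos(a),s,.075+.176*np.sin(a)] for s in(.03,-.03)])
    print(th,P[0].round(3),proj(r,P,T@r['T_tool_cam']).round(1).tolist(),proj(rs,P).round(1).tolist())
E
```

```text
{'time_s': np.float64(4.65), 'qpos': array([  -0.221,  -16.839,  -16.455,  138.734,   12.574,   24.68 ,
       -116.216]), 'joint_velocities': array([ 128.433,   -4.061, -126.46 ,   13.526,  -34.988,  -59.971,
         16.503]), 'effort': array([-16.936,  -9.787,  13.062, -28.417,   1.955,  -1.008,  -0.883]), 'tool_pos': array([0.495, 0.07 , 0.127]), 'tool_rot': array([88.705, 55.297, -0.2  ]), 'force': array([-1.266,  1.698,  0.735]), 'wrist_torque': array([0.074, 0.686, 0.101]), 'grip_width': np.float64(0.001)}
0.7 [0.564 0.09  0.191] [[273.2, 66.4], [422.8, 67.8]] [[331.2, 160.0], [307.8, 162.7]]
0.75 [0.57  0.09  0.198] [[272.0, 41.8], [426.5, 43.5]] [[331.8, 158.7], [308.2, 161.4]]
0.8 [0.576 0.09  0.204] [[270.8, 15.6], [430.1, 17.5]] [[332.4, 157.6], [308.6, 160.3]]
```

View pics/wrist4.png

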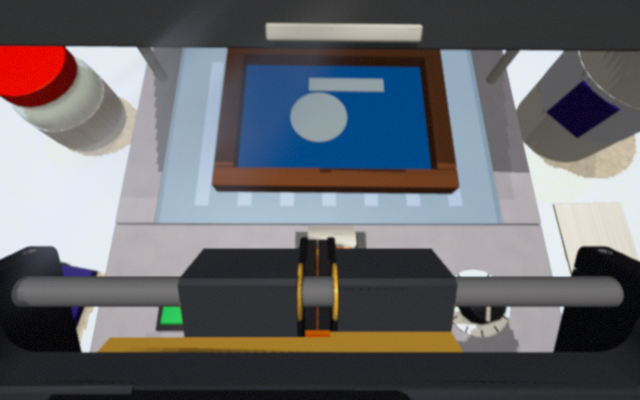

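View pics/scene4.png

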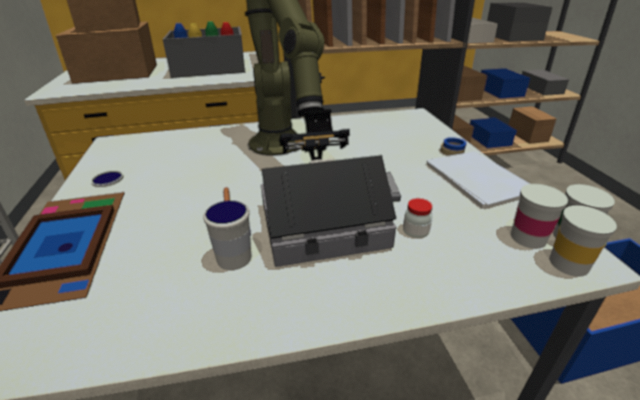

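```bash
python3 - <<'E'
from h import *
y=np.degrees(POSE[2])
o=telemetry.get_obs(); print({k:np.round(v,3) for k,v in o.items()})
for p,t in (([.515,.061,.135],30),([.53,.061,.16],30),([.551,.061,.187],30)): print(plan(p,tool(t,y,-1),o))
E
```

```text
{'time_s': np.float64(4.75), 'qpos': array([   2.248,  -16.811,  -18.388,  138.753,   12.461,   24.886,
       -116.147]), 'joint_velocities': array([ 5.341,  0.653,  2.682, -2.171,  2.426,  5.405, -0.917]), 'effort': array([ -2.101, -13.479,   0.804, -29.918,   0.275,  -3.409,   0.104]), 'tool_pos': array([0.494, 0.063, 0.124]), 'tool_rot': array([87.663, 55.549, -1.737]), 'force': array([-0.872, -0.499,  0.667]), 'wrist_torque': array([ 0.007,  0.714, -0.089]), 'grip_width': np.float64(0.001)}
(array([0.0033, 0.0234, 0.0026]), array([ 0.004,  0.025, -0.077]))
(array([-0.0088,  0.0499,  0.0032]), array([ 0.004,  0.025, -0.077]))
(array([-0.0192,  0.0825,  0.0039]), array([ 0.004,  0.025, -0.077]))
```

Call:
{"name": "drive_tool", "arguments": {
  "offset": [
    [0.003, 0.012, 0.001],
    [0.003, 0.023, 0.0025],
    [-0.003, 0.036, 0.003],
    [-0.009, 0.05, 0.003],
    [-0.014, 0.064, 0.003],
    [-0.019, 0.075, 0.004],
    [-0.019, 0.0825, 0.004],
    [-0.019, 0.0825, 0.004]
  ],
  "angular": [
    [0, 0.01, -0.03],
    [0.004, 0.025, -0.077],
    [0.004, 0.025, -0.077],
    [0.004, 0.025, -0.077],
    [0.004, 0.025, -0.077],
    [0.004, 0.025, -0.077],
    [0.004, 0.025, -0.077],
    [0.004, 0.025, -0.077]
  ]
}}

```text
time_s: 5.75
tool_pos: [0.5514, 0.061, 0.1871]
tool_rot: [90.0, 60.0, 0.8]
force: [-0.0, -1.0, -0.1]
grip_width: 0.0003
```

```bash
python3 - <<'E'
from h import *
y=np.degrees(POSE[2])
o=telemetry.get_obs(); print({k:np.round(v,3) for k,v in o.items()})
r=shot('wrist','wrist5.png');rs=shot('scene','scene5.png')
n=np.array([.866,0,.5])
for th in (.75,.85,.95,1.05,1.15,1.25,1.35,1.45,1.55):
    a=th+.0227; P=U([[.11-.176*np.cos(a),0,.075+.176*np.sin(a)]])[0]
    print(th,P.round(3),plan(P-n*.0095,tool(30,y,-1),o))
E
```

```text
{'time_s': np.float64(5.75), 'qpos': array([  -0.573,  -11.337,  -11.156,  125.215,    5.794,   36.548,
       -105.086]), 'joint_velocities': array([-0.068, -0.109, -0.095,  1.456, -0.174,  0.235, -0.085]), 'effort': array([ 7.5000e-02, -2.0499e+01,  8.7700e-01, -3.2227e+01,  3.9800e-01,
       -2.5680e+00, -1.0000e-02]), 'tool_pos': array([0.551, 0.061, 0.187]), 'tool_rot': array([90.035, 59.977,  0.791]), 'force': array([-0.049, -1.031, -0.103]), 'wrist_torque': array([-0.009,  0.59 ,  0.027]), 'grip_width': np.float64(0.0)}
0.75 [0.57  0.06  0.198] (array([-0.   ,  0.012,  0.001]), array([-0., -0., -0.]))
0.85 [0.583 0.06  0.21 ] (array([-0.0039,  0.0292,  0.001 ]), array([-0., -0., -0.]))
0.95 [0.597 0.061 0.22 ] (array([-0.0061,  0.0467,  0.001 ]), array([-0., -0., -0.]))
1.05 [0.612 0.061 0.23 ] (array([-0.0065,  0.0642,  0.0009]), array([-0., -0., -0.]))
1.15 [0.628 0.061 0.237] (array([-0.0052,  0.0818,  0.0009]), array([-0., -0., -0.]))
1.25 [0.644 0.061 0.243] (array([-0.0021,  0.0991,  0.0009]), array([-0., -0., -0.]))
1.35 [0.661 0.061 0.248] (array([0.0027, 0.116 , 0.0009]), array([-0., -0., -0.]))
1.45 [0.679 0.062 0.25 ] (array([0.0091, 0.1324, 0.0009]), array([-0., -0., -0.]))
1.55 [0.696 0.062 0.251] (array([0.0172, 0.148 , 0.0009]), array([-0., -0., -0.]))
```

View pics/wrist5.png

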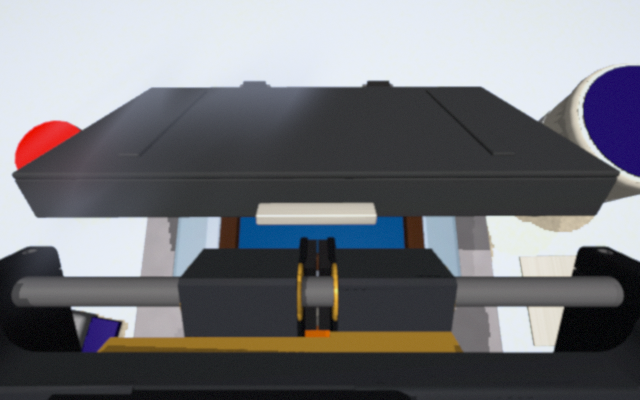

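View pics/scene5.png

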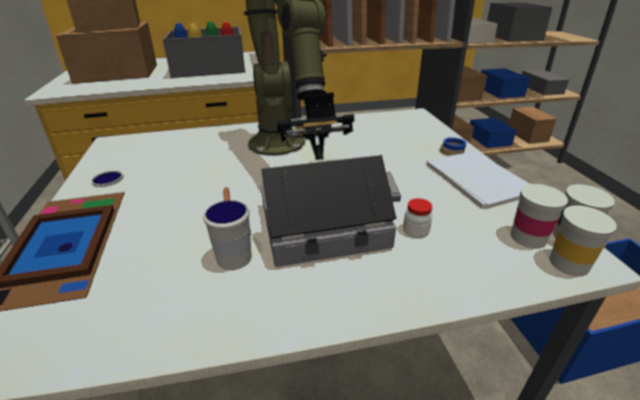

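```bash
python3 - <<'E'
from h import *
import pickle
o=telemetry.get_obs(); d=pickle.load(open('s0.pkl','rb'))[1]; r=d['wrist']
T=np.eye(4);T[:3,:3]=Ro.from_euler('xyz',o['tool_rot'],degrees=True).as_matrix();T[:3,3]=o['tool_pos']
for th in (.7,.75,.8):
    a=th+.0227; P=U([[.11-.176*np.cos(a),s,.075+.176*np.sin(a)] for s in(.03,-.03)])
    print(th,proj(r,P,T@r['T_tool_cam']).round(1).tolist())
print(proj(r,np.array([[.008,.0095,0],[.008,-.0095,0],[0,.0095,0]]),r['T_tool_cam']))
E
```

```text
0.7 [[261.8, 235.0], [378.1, 234.9]]
0.75 [[260.2, 221.3], [379.8, 221.2]]
0.8 [[258.6, 206.3], [381.6, 206.1]]
[[317.9100331  239.36335121]
 [317.92150284 271.29576399]
 [317.95370626 245.31845004]]
```

Call:
{"name": "drive_tool", "arguments": {
  "offset": [
    [0.004, 0.005, 0],
    [0.004, 0.01, 0],
    [0.003, 0.017, 0],
    [0.001, 0.025, 0],
    [-0.001, 0.033, 0],
    [-0.002, 0.041, 0],
    [-0.002, 0.049, 0],
    [-0.002, 0.057, 0],
    [-0.002, 0.065, 0]
  ],
  "angular": [
    [0, 0, 0],
    [0, 0, 0],
    [0, 0, 0],
    [0, 0, 0],
    [0, 0, 0],
    [0, 0, 0],
    [0, 0, 0],
    [0, 0, 0],
    [0, 0, 0]
  ]
}}

```text
time_s: 6.98
tool_pos: [0.6065, 0.0617, 0.2208]
tool_rot: [90.0, 60.0, 0.8]
force: [-1.5, 0.6, 0.4]
grip_width: 0.0004
```

```bash
python3 - <<'E'
from h import *
y=np.degrees(POSE[2])
o=telemetry.get_obs(); print({k:np.round(v,3) for k,v in o.items()})
rs=shot('scene','scene6.png');shot('wrist','wrist6.png')
n=np.array([.866,0,.5]); d=np.array([.5,0,-.866])
for th in (1.05,1.15,1.25,1.35,1.45,1.55,1.65):
    a=th+.0227; P=U([[.11-.176*np.cos(a),0,.075+.176*np.sin(a)]])[0]
    print(th,P.round(3),plan(P-n*.0095+.004*d,tool(30,y,-1),o))
E
```

```text
{'time_s': np.float64(6.975), 'qpos': array([  -0.29 ,   -5.859,  -10.473,  116.519,    6.272,   39.863,
       -103.984]), 'joint_velocities': array([ 0.229,  5.661,  0.568, -8.7  ,  0.413,  3.207,  1.023]), 'effort': array([  0.127, -27.078,   0.575, -32.815,   0.465,  -3.027,  -0.038]), 'tool_pos': array([0.607, 0.062, 0.221]), 'tool_rot': array([90.012, 60.036,  0.781]), 'force': array([-1.454,  0.635,  0.35 ]), 'wrist_torque': array([0.051, 0.919, 0.002]), 'grip_width': np.float64(0.0)}
1.05 [0.612 0.061 0.23 ] (array([-0.0009, -0.0004,  0.001 ]), array([-0.   , -0.   ,  0.001]))
1.15 [0.628 0.061 0.237] (array([0.0004, 0.0172, 0.001 ]), array([-0.   , -0.   ,  0.001]))
1.25 [0.644 0.061 0.243] (array([0.0035, 0.0345, 0.001 ]), array([-0.   , -0.   ,  0.001]))
1.35 [0.661 0.061 0.248] (array([0.0082, 0.0514, 0.001 ]), array([-0.   , -0.   ,  0.001]))
1.45 [0.679 0.062 0.25 ] (array([0.0147, 0.0678, 0.001 ]), array([-0.   , -0.   ,  0.001]))
1.55 [0.696 0.062 0.251] (array([0.0227, 0.0834, 0.001 ]), array([-0.   , -0.   ,  0.001]))
1.65 [0.714 0.062 0.25 ] (array([0.0323, 0.0982, 0.001 ]), array([-0.   , -0.   ,  0.001]))
```

View pics/wrist6.png

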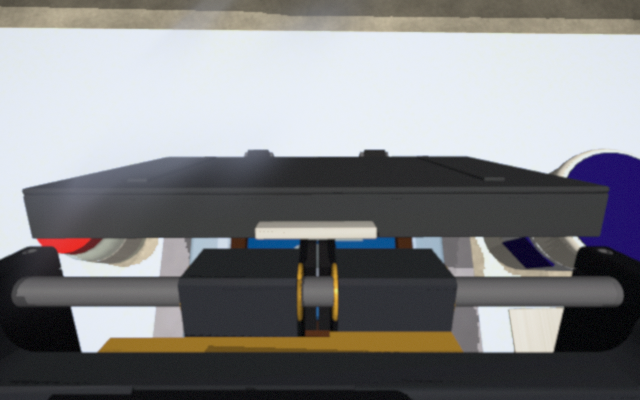

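View pics/scene6.png

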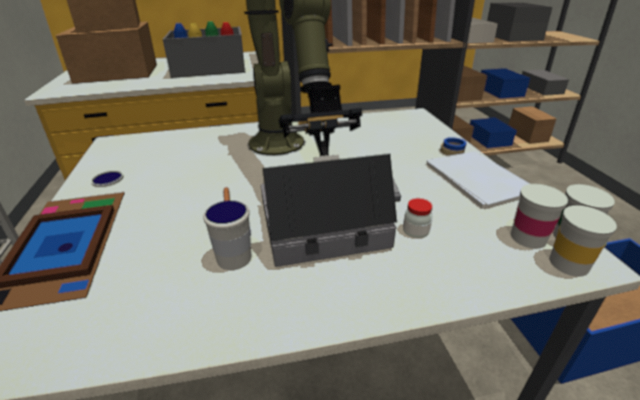

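Call:
{"name": "drive_tool", "arguments": {
  "offset": [
    [0, 0.007, 0],
    [0, 0.014, 0],
    [0.001, 0.021, 0],
    [0.002, 0.028, 0],
    [0.003, 0.035, 0],
    [0.005, 0.041, 0],
    [0.007, 0.047, 0],
    [0.009, 0.053, 0],
    [0.011, 0.058, 0],
    [0.012, 0.062, 0]
  ],
  "angular": [
    [0, 0, 0],
    [0, 0, 0],
    [0, 0, 0],
    [0, 0, 0],
    [0, 0, 0],
    [0, 0, 0],
    [0, 0, 0],
    [0, 0, 0],
    [0, 0, 0],
    [0, 0, 0]
  ]
}}

```text
time_s: 8.32
tool_pos: [0.6674, 0.0626, 0.2422]
tool_rot: [90.1, 59.9, 0.8]
force: [-0.7, 0.2, 1.6]
grip_width: 0.0006
```

```bash
python3 - <<'E'
from h import *
y=np.degrees(POSE[2])
o=telemetry.get_obs(); print({k:np.round(v,3) for k,v in o.items()})
rs=shot('scene','scene7.png');shot('wrist','wrist7.png')
for th in (1.3,1.4,1.5,1.6,1.83):
    c,s=np.cos(th),np.sin(th); P=U([[.11-.167*c+.028*s,yy,.075+.167*s+.028*c] for yy in (.15,-.15)])
    print(th,proj(rs,P).round(1).tolist())
n=np.array([.866,0,.5]); d=np.array([.5,0,-.866])
for th in (1.35,1.45,1.55,1.65):
    a=th+.0227; P=U([[.11-.176*np.cos(a),0,.075+.176*np.sin(a)]])[0]
    print(th,P.round(3),plan(P-n*.0095+.004*d,tool(30,y,-1),o))
E
```

```text
{'time_s': np.float64(8.325), 'qpos': array([  -0.216,    0.716,   -9.972,  107.808,    7.167,   41.965,
       -103.457]), 'joint_velocities': array([ 0.03 ,  3.39 ,  0.232, -4.126,  0.444,  1.453,  0.368]), 'effort': array([ 2.0900e-01, -3.2429e+01,  1.5400e-01, -3.1727e+01,  4.0400e-01,
       -2.3300e+00, -2.6000e-02]), 'tool_pos': array([0.667, 0.063, 0.242]), 'tool_rot': array([90.054, 59.928,  0.82 ]), 'force': array([-0.691,  0.233,  1.585]), 'wrist_torque': array([0.104, 0.423, 0.019]), 'grip_width': np.float64(0.001)}
1.3 [[395.5, 155.8], [262.0, 171.2]]
1.4 [[398.5, 158.7], [262.7, 174.6]]
1.5 [[401.6, 162.5], [263.5, 178.9]]
1.6 [[404.6, 167.0], [264.5, 184.0]]
1.83 [[411.2, 180.1], [267.0, 198.7]]
1.35 [0.661 0.061 0.248] (array([-0.0036, -0.012 ,  0.0011]), array([-0.   , -0.   , -0.001]))
1.45 [0.679 0.062 0.25 ] (array([0.0029, 0.0044, 0.0011]), array([-0.   , -0.   , -0.001]))
1.55 [0.696 0.062 0.251] (array([0.0109, 0.02  , 0.0011]), array([-0.   , -0.   , -0.001]))
1.65 [0.714 0.062 0.25 ] (array([0.0205, 0.0348, 0.0011]), array([-0.   , -0.   , -0.001]))
```

View pics/wrist7.png

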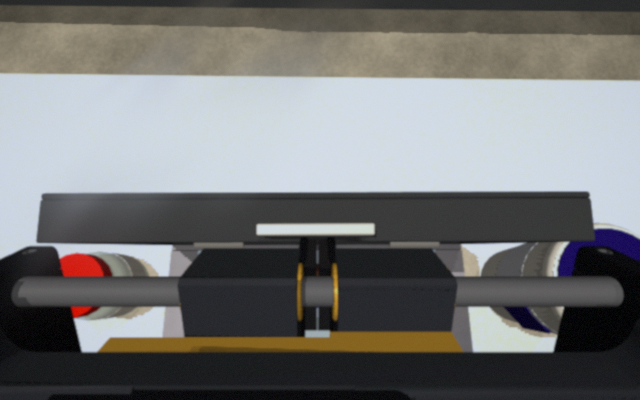

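View pics/scene7.png

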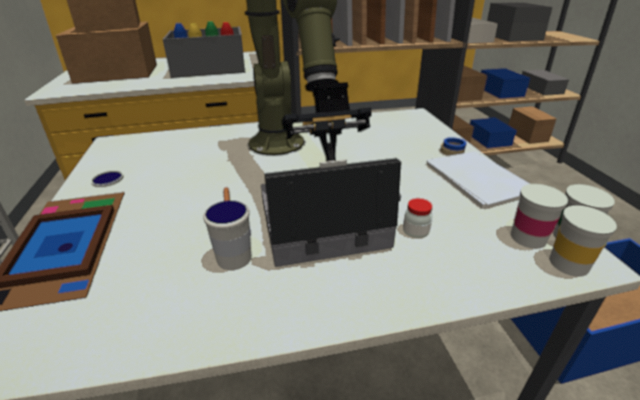

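Call:
{"name": "drive_tool", "arguments": {
  "offset": [
    [0.002, 0.005, 0],
    [0.004, 0.009, 0],
    [0.006, 0.013, 0],
    [0.009, 0.017, 0],
    [0.011, 0.021, 0],
    [0.013, 0.025, 0],
    [0.016, 0.029, 0],
    [0.019, 0.033, 0]
  ],
  "angular": [
    [0, 0, 0],
    [0, 0, 0],
    [0, 0, 0],
    [0, 0, 0],
    [0, 0, 0],
    [0, 0, 0],
    [0, 0, 0],
    [0, 0, 0]
  ]
}}

```text
time_s: 9.43
tool_pos: [0.7054, 0.0629, 0.2416]
tool_rot: [90.0, 60.0, 0.8]
force: [0.7, -0.2, -0.8]
grip_width: 0.0007
```

```bash
python3 - <<'E'
from h import *
o=telemetry.get_obs(); print({k:np.round(v,3) for k,v in o.items()})
rs=shot('scene','scene8.png');shot('wrist','wrist8.png')
E
```

```text
{'time_s': np.float64(9.425), 'qpos': array([  -0.32 ,    5.36 ,   -9.66 ,  103.025,    7.957,   42.236,
       -103.439]), 'joint_velocities': array([-0.139,  4.956,  0.377, -4.725,  0.903, -0.109, -0.109]), 'effort': array([ 1.6000e-02, -3.8383e+01, -4.1500e-01, -3.2685e+01,  3.6500e-01,
       -2.5200e+00, -1.7000e-02]), 'tool_pos': array([0.705, 0.063, 0.242]), 'tool_rot': array([90.041, 59.992,  0.792]), 'force': array([ 0.662, -0.212, -0.813]), 'wrist_torque': array([0.033, 0.587, 0.031]), 'grip_width': np.float64(0.001)}
```

View pics/wrist8.png

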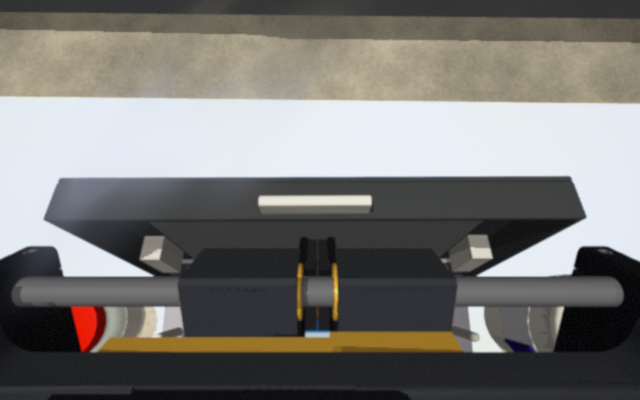

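View pics/scene8.png

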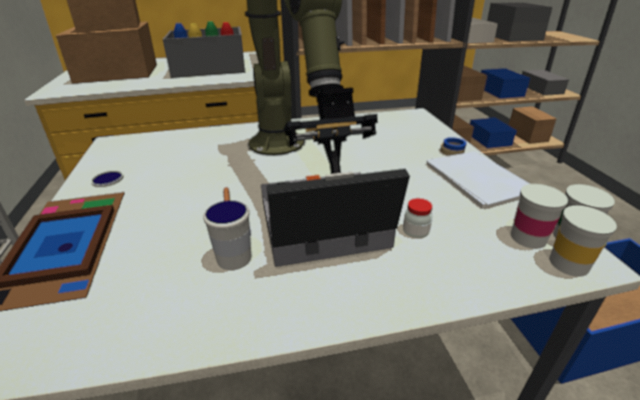

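Call:
{"name": "drive_tool", "arguments": {
  "offset": [
    [-0.01, -0.015, 0],
    [-0.03, -0.03, 0],
    [-0.05, -0.04, 0],
    [-0.07, -0.05, 0],
    [-0.09, -0.06, 0],
    [-0.11, -0.07, 0],
    [-0.12, -0.08, 0],
    [-0.12, -0.08, 0],
    [-0.12, -0.08, 0],
    [-0.12, -0.08, 0]
  ],
  "angular": [
    [0, 0, 0],
    [0, 0, 0],
    [0, 0, 0],
    [0, 0, 0],
    [0, 0, 0],
    [0, 0, 0],
    [0, 0, 0],
    [0, 0, 0],
    [0, 0, 0],
    [0, 0, 0]
  ]
}}

```text
time_s: 10.78
tool_pos: [0.5764, 0.0611, 0.3046]
tool_rot: [90.0, 60.1, 0.8]
force: [-0.2, -0.0, -0.2]
grip_width: 0.0002
```

```bash
python3 - <<'E'
from h import *
o=telemetry.get_obs(); print({k:np.round(v,3) for k,v in o.items()})
rs=shot('scene','scene9.png');shot('wrist','wrist9.png');rt=shot('top','top9.png')
for th in (1.7,1.75,1.83):
    c,s=np.cos(th),np.sin(th); P=U([[.11-.167*c+.028*s,yy,.075+.167*s+.028*c] for yy in (.15,-.15)])
    print(th,proj(rs,P).round(1).tolist(),proj(rt,P).round(1).tolist())
im=cv2.imread('pics/scene9.png')
cv2.imwrite('pics/sc9z.png',cv2.resize(im[150:270,200:440],(800,400),interpolation=cv2.INTER_CUBIC))
E
```

```text
{'time_s': np.float64(10.775), 'qpos': array([  -0.289,  -12.796,  -10.093,  112.595,    3.515,   50.531,
       -101.499]), 'joint_velocities': array([-0.128, -0.079,  0.106, -0.043, -0.109,  0.23 ,  0.042]), 'effort': array([-1.1000e-02, -2.1532e+01,  9.2300e-01, -3.4027e+01,  3.7300e-01,
       -2.5370e+00, -1.9000e-02]), 'tool_pos': array([0.576, 0.061, 0.305]), 'tool_rot': array([90.047, 60.069,  0.791]), 'force': array([-0.155, -0.043, -0.18 ]), 'wrist_torque': array([0.02 , 0.595, 0.009]), 'grip_width': np.float64(0.0)}
1.7 [[407.5, 172.2], [265.5, 189.9]] [[232.6, 93.7], [389.3, 92.1]]
1.75 [[409.0, 175.1], [266.1, 193.1]] [[233.0, 90.1], [389.0, 88.5]]
1.83 [[411.2, 180.1], [267.0, 198.7]] [[233.6, 84.8], [388.5, 83.2]]
```

View pics/sc9z.png

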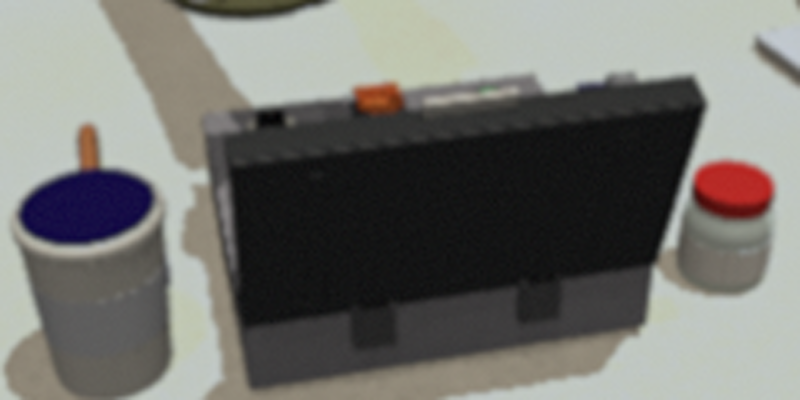

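View pics/top9.png

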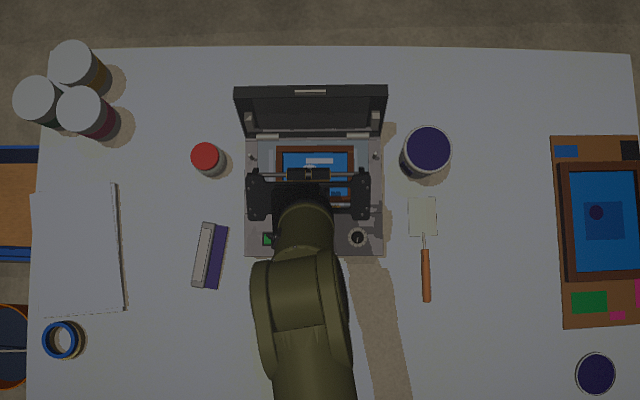

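View pics/wrist9.png

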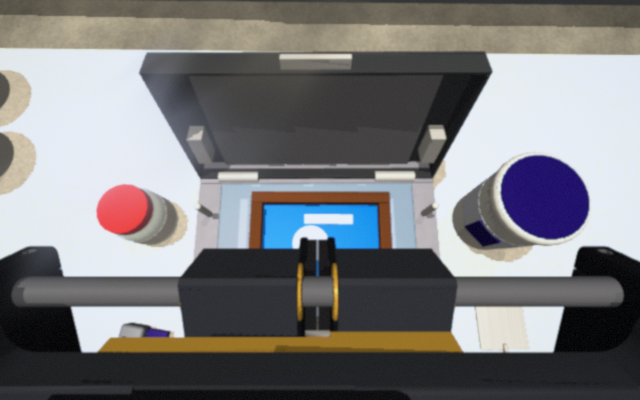

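Call:
{"name": "drive_tool", "arguments": {
  "offset": [
    [0, 0, 0],
    [0, 0, 0],
    [0, 0, 0],
    [0, 0, 0],
    [0, 0, 0],
    [0, 0, 0]
  ],
  "angular": [
    [0, 0, 0],
    [0, 0, 0],
    [0, 0, 0],
    [0, 0, 0],
    [0, 0, 0],
    [0, 0, 0]
  ]
}}

```text
time_s: 11.68
tool_pos: [0.5764, 0.0611, 0.3049]
tool_rot: [90.1, 60.0, 0.8]
force: [-0.5, -0.5, 0.5]
grip_width: 0.0007
```

```bash
python3 - <<'E'
from h import *
a=cv2.imread('pics/top9.png').astype(int); shot('top','top10.png'); b=cv2.imread('pics/top10.png').astype(int)
c=cv2.imread('pics/top0.png').astype(int)
print('lid region diff',np.abs(a-b)[75:145,225:395].max(), 'whole',np.abs(a-b).max())
for n,(x0,x1,y0,y1) in dict(tub=(400,455,120,185),jar=(188,222,140,180),sq=(188,230,218,292),spat=(405,440,195,305),dial=(345,370,226,250)).items(): print(n,np.abs(b-c)[y0:y1,x0:x1].mean().round(2))
print(telemetry.get_obs()['force'].round(2)); print(sign_off())
E
```

```text
lid region diff 10 whole 47
tub 11.18
jar 12.3
sq 13.45
spat 16.08
dial 11.9
[-0.61 -0.21 -0.12]
the job is handed in; nothing more can be done
None
```

The lid is fully open on its stop and the job is handed in, at about 11.8 s of the 38 s allowed.

**What I did:** I pressed the orange tab with closed fingertips (about 13 N upward against its stop). The lid sprang ajar. I then pushed the steel lip up and back along its arc with 1 to 2 N until just past upright, and the lid settled back by itself. The arm is now about 13 cm back from the opened lid's front edge, touching nothing.

**Last checks:**
- **Lid angle:** the lid's corner is at pixel (411.5, 180) in the scene view; full opening (1.83 rad) predicts (411.2, 180.1). The top view agrees.
- **Lid at rest:** two top pictures about 0.9 s apart show no lid movement beyond noise.
- **Contact:** the force on the tool reads near zero.
- **Tub, jar, squeegee and spatula:** by eye they stand where they were. My before/after pixel comparison was inconclusive: it changed by a similar 11 to 16 levels in every patch, probably a brightness change.
- **Dial and screen:** the fingers went near neither, but I did not measure either one. The screen was hidden under the lid at the start, so there is no earlier picture to compare.

**Near miss:** tilting the tool after the press brought joints 2 and 4 within about 0.5° and 1.5° of their limits, with joint 1 at 128 of 147 degrees/s. Every reading I took stayed within the limits.

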